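# Press a row of battery packs home in the charging dock with a straightedge

## Task

Pick up the straightedge by its orange grip and use it, not the gripper, to push the four white battery packs together as one row into the charging dock, all square against the contact strip, press until the strip is fully home and hold it there a moment with a push of about 20 N; also push the row sideways with it so that the packs stand side by side without gaps, tight against the blue fence. The packs must go in together, none left behind while the strip is pressed, and the dock must not be rammed. When done, set the straightedge down flat on the bench clear of the packs and dock, let go, and leave everything else on the bench where it is.

Things in the scene. Friction and masses are not known exactly. Their poses are not given: they have to be found in the camera images.
- dock: white charging dock, fixed; pose varies. Origin on the bench at the corner of the fence's inner face and the strip's face when home. x into the dock (away from the robot), y along the row away from the fence (to robot's left). White housing: x 21..111 mm, y -30..330, 46 high. Bench open at x < 0 and y > 0. In the finished row pack centres are at x = -48 mm, y = 26, 78, 130, 182 mm
- fence (a point): middle of the foot of the inner face of the dock's blue side fence, axes as the dock's. The fence is fixed to the dock: 130 mm long (dock x -109..21 mm), 18 mm thick (dock y -18..0), 34 mm high
- contact_strip (a joint): black bar with brass contacts before the housing, 310 mm long (dock y 1..311 mm), 20 deep, 2 to 24 mm above the bench; slides along dock x. Value in m: 0 = out (face at dock x = -15 mm), 0.015 = fully home on a hard stop (face at x = 0, gap to the housing closed); starts at 0 to 0.003. 3 N of friction, plus 3 to 6 N for the packs on the bench; stays where left
- straightedge: T-shaped pusher, 0.28 kg, loose, lying flat: aluminium bar 260 mm long (x), 18 thick, 32 high, centred 60 mm in front (y) of an upright orange grip block, 70 mm long (x), 22 thick (y), 52 high, joined by a low web 50 wide, 12 high. Origin under the block's centre, y to the working face, z up. Starts left or right of the dock (tester in the other place), face to the robot's right
- edge (a point): middle of the foot of the straightedge's flat working face, 69 mm in front of its origin. Grip the block across its 22 mm, fingertips above the web. The gap from block to bar is 40 mm. Under load the bar pitches, turns and lags by some mm in grip and arm, so its pose alone does not tell when the strip is home; carry it 10 to 14 mm above the bench, it sags when pushed
- pack1: loose white battery pack, blue top label, grey band near its far end; 96 mm long (x) by 52 wide (y) by 26 high, 0.10 to 0.21 kg; origin at the centre of its underside, x roughly into the dock. Slides on the bench. The four are identical; any order along the row will do
- pack2: as pack1
- pack3: as pack1
- pack4: as pack1
- tester: handheld tester, white with a blue face, 150 x 80 x 30 mm (x, y, z), origin at the centre of its underside; leave alone
- sanitiser: red pump bottle with a white head, 60 mm diameter, 182 mm high, origin under its centre; leave alone
- screwdriver: screwdriver lying on the bench, yellow handle, 170 mm long, handle towards its -x; leave alone
- gel: small white bottle with a blue cap, 52 mm diameter, 120 mm high, origin under its centre; leave alone
- spent_pack: black battery pack with an orange label, 96 x 52 x 26 mm, a spent one lying right of the fence; leave alone

How it is judged (in metres and radians):
On the way:
1. the four packs are pressed home against the strip and held there with a firm push (over 6 N on the dock) (value of joint contact_strip above 0.013 m and x of each of pack1, pack2, pack3, pack4 in the frame of dock above -0.054 m and contact force between dock and anything else above 6 N), for 0.2 s.
At the end, for the whole second after the job is handed in: Strip in by 13 mm or more; all four packs flat, within 6 mm of full depth, square within 0.07 rad, side by side at the fence with at most 5 mm of gaps in all; straightedge at rest on its underside, its edge's middle over 35 mm from each pack's centre, touching neither packs nor dock (value of joint contact_strip above 0.013 m and x of each of pack1, pack2, pack3, pack4 in the frame of dock above -0.054 m and y of pack1 in the frame of dock between 0.02 and 0.187 m and y of pack2 in the frame of dock between 0.02 and 0.187 m and y of pack3 in the frame of dock between 0.02 and 0.187 m and y of pack4 in the frame of dock between 0.02 and 0.187 m and angle between the x axis of each of pack1, pack2, pack3, pack4 and the x axis of dock, either way round below 0.07 rad and angle between each of pack1, pack2, pack3, pack4, straightedge's own z axis and vertical below 0.06 rad and linear speed of each of pack1, pack2, pack3, pack4, straightedge below 0.01 m/s and height (world z) of straightedge below 0.005 m and horizontal distance between edge and pack1 above 0.035 m and horizontal distance between edge and pack2 above 0.035 m and horizontal distance between edge and pack3 above 0.035 m and horizontal distance between edge and pack4 above 0.035 m and contact force between straightedge and pack1 below 0.05 N and contact force between straightedge and pack2 below 0.05 N and contact force between straightedge and pack3 below 0.05 N and contact force between straightedge and pack4 below 0.05 N and contact force between straightedge and dock below 0.05 N).
It fails at once if the strip is pressed in (more than 8 mm) while a pack lags more than about 20 mm behind the others: the packs must go home together (value of joint contact_strip above 0.008 m and x of any of pack1, pack2, pack3, pack4 in the frame of dock below -0.076 m).
It fails at once if the dock or its strip is rammed with more than 35 N (contact force between dock and anything else above 35 N).
It fails at once if the gripper or arm touches a pack; only the straightedge may push them (contact force between any of pack1, pack2, pack3, pack4 and the fingers above 0.5 N or contact force between any of pack1, pack2, pack3, pack4 and the arm above 0.5 N).
It fails at once if a pack is tipped or climbs on another (angle between any of pack1, pack2, pack3, pack4's own z axis and vertical above 0.35 rad).
It fails at once if one of the other things on the bench is shifted more than 20 mm or a bottle is tipped (distance of any of tester, sanitiser, screwdriver, gel, spent_pack from where it was at the start of the episode above 0.02 m or angle between any of sanitiser, gel's own z axis and vertical above 0.3 rad).
It also fails if it takes over 67 s, if anything falls off the work surface, if the arm or the gripper's body presses on something with over 40 N, if the wrist force passes 120 N, or if a joint passes its speed limit or range.

## Robot

A 6-joint arm with a two-finger parallel gripper is mounted at the origin on the work surface. World frame = base frame: x ahead of the robot, y to its left, z up, the work surface at z = 0. Lengths are in mm, angles in rad, forces in N, time in s.
With the tool pointing down it reaches from about 400 to 925 mm from the base axis. Payload 12.5 kg.
Tool frame: the origin (TCP) lies midway between the tips of the shut fingers; the grasp point (between the pads) lies 19 mm behind it (env.pinch_z is the z of the grasp point in the tool frame, in mm); z points along the fingers, y is the line along which they close (so a half turn about z gives the same grasp; the last joint's range is limited). The gripper opens to 95 mm and grips with 3 to 60 N. Pads are 20 mm wide; open, the fingers measure 119 mm over their backs; the gripper's body (75 mm by 180 mm) begins 59 mm behind the grasp point.
Start: joints at [-1.411, 0.491, 1.559, -0, 1.092, -0.106], TCP at [164.198, -603.064, 214.661] pointing down, gripper open.
Joint ranges: [-3.1, 3.1], [-0.84, 2.19], [0.05, 2.79], [-1.13, 4.28], [0.06, 2.93], [-2.69, 2.69]. Speed limits (rad/s): [2.22, 2.22, 2.79, 3.14, 3.14, 3.14].

## Interface

Orientations are given as [roll, pitch, yaw] about the fixed x, y, z axes, in that order (R = Rz(yaw) Ry(pitch) Rx(roll)).
In Python, from cell import env, eyes gives the robot as it stands.
- The arm moves only by the shell command python3 -m inch 'ROWS'. ROWS is JSON, a list of rows, each a list of 3 entries, a list of its own where there are three numbers: the shift along the tool's x, y, z in units of 60 mm (1.0 is 60 mm), then the turn about the tool's z in units of 5 degrees (1.0 is 5 degrees), then the closure, from -1 (fully open) to 1 (shut). In form: [[[tx, ty, tz], turn, claw], ...]. A call has exactly 10 rows; each row shifts and turns the commanded pose from where the row before left it, along the tool's axes as they then stand; what a row does not reach is not made up. A row lasts 1/8 s, in which the tool goes at most 62.5 mm and 10.7 degrees, less where a joint would pass 70% of its speed; a pose out of reach is approached as far as the arm can. A call is refused whole if a number of a shift passes 1 or a number of a turn 1, either way. A call with a gripper value outside its range is refused whole. The fingers move at their own pace and stop on an object; the grip force is fixed at half the most. Time passes only in rows, so rows that do not move let the fingers close, or fill a call up. It gives the time, the measured TCP pose, the force, the opening and the grip force at its end, in the units of the state.
- env.state(): the state, without advancing time (a new reading comes with each control period).
- eyes.read_camera(name): name is "scene" or "top" or "wrist"; returns a dict with "pixels" (384x512x3 uint8, red, green, blue), "fx", "fy", "cx", "cy" (pixels), "distortion" ([k1, k2, p1, p2, k3] as OpenCV has them; the pictures are not rectified), "extrinsics" (4x4, takes a point from world to camera coordinates). Camera axes: x right, y down, z forward; pixel columns grow to the right and rows downward; lengths in mm; the calibration is good to about 2 mm. A picture is of the moment at which its call begins. There is no depth.
- env.job_done(): hands the job in; it is judged then, once.
Trained networks look in a picture, given as the dict that the camera call returned (one of the last four; its "shot" number tells which), for a name from the list of things; names that differ only in an ending like _2 or _b are one class to them, and where a whole thing is asked for, a point or a joint stands for the part that bears it (a point fixed in the world has none). Each returns a list of dicts, best first, with "score" (0 to 1); they miss things now and then, are a little off and sometimes report something else, mostly with a low value. They report only what shows in the picture. A call takes as long as a camera call.
- eyes.boxes_of(name, picture): "centre" ([row, column] in pixels, amid what is visible of it).
- eyes.cut_out(name, picture): "mask" (384x512 bool, what is visible of it) and "centre" ([row, column] in pixels, amid what is visible of it).
- eyes.spot_point(name, picture): "centre" ([row, column] in pixels: a listed point, or the origin of a listed thing).
The state is a dict: "t": time; "joints": joint angles; "qvel": joint speeds; "tau": joint torques, N m; "eef_pos": TCP position; "tcp_rot": TCP orientation; "ft_force": force on the tool from outside, world axes, zero at the start; "moment": the same for the moment, N m; "opening": opening from 0.0 (shut) to 1.0 (fully open); "grip_force": force on a finger pad.
Only numpy, scipy, OpenCV 4.12 (cv2) and the standard library are available. Lean on these libraries where they do the work, as an engineer would, in place of code of your own. Each camera call takes 0.05 s, during which the arm holds its last target. There are 200 camera calls.

## Working session

There is one attempt and no reset: what is moved stays moved. The work goes in short steps, Python scripts to look and compute and a shell command to move; the robot and the scene stay as the last step left them, time stands still between calls to the robot, and variables do not carry over. Pictures are saved under pics/ and viewed, at most 10 in all, crops included, and the job is handed in when it is done.

```bash
ls; mkdir -p pics
cat > h.py <<'E'
import numpy as np, cv2
from cell import env, eyes
def ray(p,rc):
    K=np.array([[p["fx"],0,p["cx"]],[0,p["fy"],p["cy"]],[0,0,1]])
    u=cv2.undistortPoints(np.array([[[rc[1],rc[0]]]],float),K,np.array(p["distortion"],float))[0,0]
    E=np.array(p["extrinsics"]);R,t=E[:3,:3],E[:3,3]
    return -R.T@t, R.T@np.array([u[0],u[1],1.])
def at_z(p,rc,z):
    o,d=ray(p,rc); return (o+d*(z-o[2])/d[2])
def proj(p,X):
    K=np.array([[p["fx"],0,p["cx"]],[0,p["fy"],p["cy"]],[0,0,1]])
    E=np.array(p["extrinsics"])
    return cv2.projectPoints(np.array(X,float).reshape(-1,3),cv2.Rodrigues(E[:3,:3])[0],E[:3,3],K,np.array(p["distortion"],float))[0][:,0]
def save(p,n): cv2.imwrite("pics/"+n,p["pixels"][...,::-1])
E
python3 - <<'E'
from h import *
np.set_printoptions(precision=1,suppress=True)
for c in ("top","scene"):
    p=eyes.read_camera(c); save(p,c+"0.png")
    E=np.array(p["extrinsics"]);print(c,"cam at",-E[:3,:3].T@E[:3,3],p["fx"])
    for n in ("dock","fence","straightedge","edge","pack1","tester","sanitiser","screwdriver","gel","spent_pack"):
        r=eyes.spot_point(n,p)
        print(n,[(np.round(d["score"],2),np.round(d["centre"]),at_z(p,d["centre"],0)[:2]) for d in r[:6]])
print(env.state())
E
```

```text
pics
top cam at [ 460.   -31.8 1004.8] 363.70751502915886
dock [(np.float64(0.9), array([139., 308.]), array([ 745.9, -157.1]))]
fence [(np.float64(0.61), array([157., 306.]), array([ 694.3, -150.7]))]
straightedge [(np.float64(0.94), array([234., 404.]), array([ 472.8, -409.5])), (np.float64(0.36), array([173., 294.]), array([ 648.6, -113.2]))]
edge [(np.float64(0.73), array([227., 424.]), array([ 490.7, -467.7])), (np.float64(0.58), array([228., 107.]), array([504.8, 406.9]))]
pack1 [(np.float64(0.89), array([179., 266.]), array([632.9, -35.4])), (np.float64(0.89), array([189., 216.]), array([609.5, 104. ])), (np.float64(0.86), array([187., 243.]), array([612.5,  30.7])), (np.float64(0.68), array([173., 294.]), array([ 650.3, -114.6]))]
tester [(np.float64(0.98), array([232., 106.]), array([495. , 408.5]))]
sanitiser [(np.float64(0.68), array([161., 126.]), array([694.8, 359.3]))]
screwdriver [(np.float64(0.88), array([237., 352.]), array([ 468. , -268.1]))]
gel [(np.float64(0.98), array([156., 390.]), array([ 692.2, -386.7]))]
spent_pack [(np.float64(0.97), array([151., 364.]), ar
[... 1145 characters left out ...]
, array([208., 173.]), array([ 473.5, -270. ]))]
gel [(np.float64(0.95), array([267., 164.]), array([ 699.4, -390.1])), (np.float64(0.68), array([206., 173.]), array([ 460.5, -264.6])), (np.float64(0.51), array([153., 339.]), array([494.8, 409.4]))]
spent_pack [(np.float64(0.69), array([256., 195.]), array([ 703.3, -298.7]))]
{'t': 1.1, 'joints': array([-1.4,  0.5,  1.6, -0. ,  1.1, -0.1]), 'qvel': array([-0.,  0.,  0., -0.,  0., -0.]), 'tau': array([  0. , -61.2, -25.8,   0.1,   0. ,  -0. ]), 'eef_pos': array([ 164.2, -603.1,  214.7]), 'tcp_rot': array([3.1, 0. , 0.3]), 'ft_force': array([-0.6, -0.3, -0.5]), 'moment': array([ 0., -0., -0.]), 'grip_force': 0.0, 'opening': 1.0008232977660922}
```

View top.

Run:
```python
import cv2
i=cv2.imread("pics/top0.png")[100:290,70:470]; cv2.imwrite("pics/top0c.png",cv2.resize(i,None,fx=2,fy=2,interpolation=cv2.INTER_CUBIC))
```

```text
(no output)
```

View pics/top0c.png

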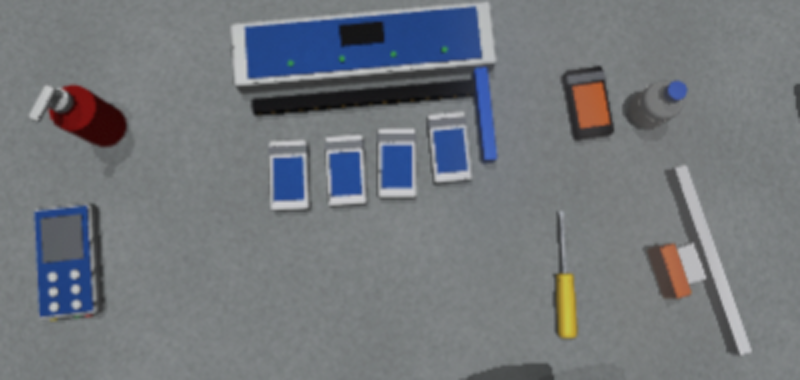

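```bash
cat >> h.py <<'E'
from scipy.optimize import minimize
B=lambda x0,x1,y0,y1,z0,z1:np.array([[x,y,z] for x in(x0,x1) for y in(y0,y1) for z in(z0,z1)],float)
SHAPE={"dock":[B(21,111,-30,330,0,46)],"fence":[B(-109,21,-18,0,0,34)],
"dockf":[B(21,111,-30,330,0,46),B(-109,21,-18,0,0,34)],
"straightedge":[B(-130,130,51,69,0,32),B(-35,35,-11,11,0,52),B(-25,25,0,60,0,12)],"pack1":[B(-48,48,-26,26,0,26)]}
S=4
def render(p,boxes,q):
    c,s=np.cos(q[2]),np.sin(q[2]);R=np.array([[c,-s,0],[s,c,0],[0,0,1]])
    im=np.zeros((384*S,512*S),np.uint8)
    for b in boxes:
        uv=proj(p,b@R.T+[q[0],q[1],q[3] if len(q)>3 else 0])
        cv2.fillConvexPoly(im,np.round(cv2.convexHull(((uv+.5)*S).astype(np.float32))*16).astype(np.int32),255,shift=4)
    return cv2.resize(im,(512,384),interpolation=cv2.INTER_AREA)/255.
def fit(p,mask,boxes,q0,free=3,steps=(8,8,.08)):
    q0=np.array(q0,float);m=mask.astype(float)
    f=lambda v:np.abs(render(p,boxes,np.r_[v,q0[3:]])-m).sum()/m.sum()
    sim=np.vstack([q0[:3]]+[q0[:3]+np.eye(3)[i]*steps[i] for i in range(3)])
    r=minimize(f,q0[:3],method="Nelder-Mead",options=dict(initial_simplex=sim,xatol=.02,fatol=1e-4,maxiter=200))
    return r.x,r.fun
E
python3 - <<'E'
from h import *
np.set_printoptions(precision=3,suppress=True)
for c in ("top","scene"):
    p=eyes.read_camera(c)
    g=lambda n:eyes.cut_out(n,p)
    d=g("dock")[0]; print(c,"dock",[fit(p,d["mask"],SHAPE[k],(693,-150,.09)) for k in ("dock","dockf")])
    for x in g("fence")[:2]: print("fence",x["score"],x["mask"].sum(),[fit(p,x["mask"],SHAPE[k],(693,-150,.09)) for k in ("fence","dockf")])
    x=g("straightedge")[0]; print("se",x["mask"].sum(),fit(p,x["mask"],SHAPE["straightedge"],(475,-405,-1.9+3.14*0)),fit(p,x["mask"],SHAPE["straightedge"],(475,-405,-2.9)))
    for x in g("pack1"):
        a=at_z(p,x["centre"],20); print("pack",round(x["score"],2),x["mask"].sum(),fit(p,x["mask"],SHAPE["pack1"],(a[0],a[1],.05)))
E
```

```text
top dock [(array([ 730.274, -150.299,    0.064]), np.float64(0.2559170397130815)), (array([ 730.656, -149.3  ,    0.065]), np.float64(0.20012500327233695))]
fence 0.68 5879 [(array([ 825.779, -149.567,    0.001]), np.float64(0.9343299013771184)), (array([ 731.279, -149.839,    0.067]), np.float64(0.2019244302585807))]
se 1674 (array([ 441.521, -433.073,   -1.444]), np.float64(0.9411507016187598)) (array([ 468.315, -399.843,   -2.873]), np.float64(0.08333684728371635))
pack 0.92 697 (array([615.097,  30.44 ,   0.03 ]), np.float64(0.05546459616845303))
pack 0.88 655 (array([ 643.696, -111.84 ,    0.087]), np.float64(0.09633288429875768))
pack 0.79 748 (array([610.425, 109.239,   0.016]), np.float64(0.055934780329244004))
pack 0.77 662 (array([624.409, -40.236,  -0.016]), np.float64(0.04422723772288371))
pack 0.38 6324 (array([ 769.435, -117.728,    0.808]), np.float64(0.8834176681425259))
pack 0.37 925 (array([712.711,  90.725,  -1.115]), np.float64(1.076379438261791))
scene dock [(array([ 727.113, -152.288,    0.067]), np.float64(0.14755384415153106)), (array([ 729.038, -151.683,    0.072]), np.float64(0.08827792962000547))]
fence 0.94 4466 [(array([812.235, -67.945,   1.124]), np.float64(0.8590246129799883)), (array([ 728.603, -151.886,    0.063]), np.float64(0.08459295944082962))]
se 989 (array([ 468.242, -400.475,   -2.878]), np.float64(0.12750847558436923)) (array([ 468.855, -400.311,   -2.874]), np.float64(0.12585499316005472))
pack 0.96 451 (array([616.019,  29.17 ,   0.047]), np.float64(0.09914351549932611))
pack 0.87 504 (array([ 644.093, -112.849,    0.06 ]), np.float64(0.0965686274509804))
pack 0.72 475 (array([622.723, -40.765,  -0.026]), np.float64(0.08703405572755418))
pack 0.6 207 (array([ 440.001, -264.044,   -0.295]), np.float64(1.2171450222601117))
pack 0.55 672 (array([ 660.735, -385.649,   -0.208]), np.float64(0.20675770308123248))
```

```bash
cat >> h.py <<'E'
def plan(x,y,z,yaw,frm=None):
    s=env.state(); P=np.array(s["eef_pos"]);r=np.array(s["tcp_rot"])
    if frm is not None: P=np.array(frm[:3]);r=[0,0,frm[3]]
    turn=-np.degrees((yaw-r[2]+np.pi)%(2*np.pi)-np.pi)/5
    d=np.array([x,y,z])-P; o=[]
    for w in (r[2],yaw):
        c,n=np.cos(w),np.sin(w); o.append(np.round(np.array([d[0]*c+d[1]*n,d[0]*n-d[1]*c,-d[2]])/60,3))
    print("pose",np.round(P,1),np.round(r,4),"turn units",round(turn,3),"shift old yaw",o[0],"new yaw",o[1])
def dw(dx,dy,dock):  # dock->world
    c,s=np.cos(dock[2]),np.sin(dock[2]); return dock[0]+c*dx-s*dy,dock[1]+s*dx+c*dy
E
python3 - <<'E'
from h import *
plan(468.4,-400.2,16,.268)
p=eyes.read_camera("top")
dd=eyes.cut_out("dock",p)[0]["mask"]
for g in (15,13,12):
    print(g,fit(p,dd,SHAPE["dockf"]+[B(-g,20-g,1,311,2,24)],(729,-150,.067)))
    print(g,fit(p,dd,SHAPE["dockf"]+[B(-g,21,1,311,2,24)],(729,-150,.067)))
E
```

```text
pose [ 164.2 -603.1  214.7] [3.1415 0.     0.2658] turn units -0.025 shift old yaw [ 5.78  -1.93   3.311] new yaw [ 5.784 -1.918  3.311]
15 (array([ 7.33040518e+02, -1.49746722e+02,  6.72100532e-02]), np.float64(0.05837288619151364))
15 (array([ 7.31714776e+02, -1.49663787e+02,  6.87298328e-02]), np.float64(0.09435172217034962))
13 (array([ 7.31871767e+02, -1.49920922e+02,  6.78483319e-02]), np.float64(0.046332607116920846))
13 (array([ 7.31352839e+02, -1.50030223e+02,  6.87896167e-02]), np.float64(0.08221029152401702))
12 (array([ 7.31450286e+02, -1.49959578e+02,  6.79591350e-02]), np.float64(0.045055892727461355))
12 (array([ 7.30775396e+02, -1.49967005e+02,  6.81136069e-02]), np.float64(0.07637462392364353))
```

```bash
python3 -m inch '[[[0.72,-0.24,0.2],0,0],[[0.72,-0.24,0.2],0,0],[[0.72,-0.24,0.2],0,0],[[0.72,-0.24,0.2],0,0],[[0.72,-0.24,0.2],0,0],[[0.72,-0.24,0.2],0,0],[[0.72,-0.24,0.2],0,0],[[0.72,-0.24,0.2],0,0],[[0,0,0],0,0],[[0,0,0],0,0]]'
python3 - <<'E'
from h import *
plan(468.4,-400.2,16,.268)
print(env.state()["opening"])
E
```

```text
t: 2.95
eef_pos: [467.2, -401.3, 118.7]
tcp_rot: [3.141, 0.0, 0.266]
ft_force: [-0.4, 0.2, 0.4]
opening: 0.501
grip_force: 0.0
pose [ 467.2 -401.3  118.7] [3.1414e+00 1.0000e-04 2.6630e-01] turn units -0.02 shift old yaw [ 0.024 -0.013  1.712] new yaw [ 0.024 -0.013  1.712]
0.5010079239926496
```

```bash
python3 -m inch '[[[0.024,-0.013,0.4],0,0],[[0,0,0.4],0,0],[[0,0,0.4],0,0],[[0,0,0.3],0,0],[[0,0,0.2],0,0],[[0,0,0],0,0.3],[[0,0,0],0,1],[[0,0,0],0,1],[[0,0,0],0,1],[[0,0,0],0,1]]'
python3 - <<'E'
from h import *
p=eyes.read_camera("scene");m=eyes.cut_out("straightedge",p)[0]
print(fit(p,m["mask"],SHAPE["straightedge"],(468,-400,-2.87)),env.state()["opening"]*95)
E
```

```text
t: 4.2
eef_pos: [468.9, -400.3, 17.4]
tcp_rot: [3.14, -0.001, 0.266]
ft_force: [-0.4, -0.4, 6.8]
opening: 0.231
grip_force: 30.0
(array([ 466.49891711, -398.03948247,   -2.86709352]), np.float64(0.20081955457209008)) 21.522066972691974
```

```bash
python3 -m inch '[[[0,0,-0.3],0,1],[[0,0,-0.4],0.57,1],[[0,0,-0.3],0.8,1],[[0.1,-0.4,0],0.9,1],[[0.15,-0.7,0],0,1],[[0.15,-0.75,0],0,1],[[0.15,-0.75,0],0,1],[[0.15,-0.75,0],0,1],[[0.15,-0.75,0],0,1],[[0.15,-0.75,0],0,1]]'
python3 - <<'E'
from h import *
plan(549.5,225,29.4,.068)
E
```

```text
t: 5.55
eef_pos: [506.8, -103.8, 77.4]
tcp_rot: [3.141, -0.0, 0.068]
ft_force: [-0.4, 0.5, -2.2]
opening: 0.229
grip_force: 30.0
pose [ 506.8 -103.8   77.4] [ 3.1414e+00 -3.0000e-04  6.7600e-02] turn units -0.004 shift old yaw [ 1.08  -5.42   0.801] new yaw [ 1.082 -5.419  0.801]
```

```bash
python3 -m inch '[[[0.15,-0.78,0],0,1],[[0.15,-0.78,0],0,1],[[0.15,-0.78,0],0,1],[[0.15,-0.78,0],0,1],[[0.15,-0.78,0],0,1],[[0.15,-0.78,0],0,1],[[0.13,-0.5,0.1],0,1],[[0.05,-0.24,0.2],0,1],[[0,0,0.3],0,1],[[0,0,0.2],0,1]]'
python3 - <<'E'
from h import *
plan(549.5,225,29.4,.068)
p=eyes.read_camera("top");save(p,"t1.png");m=eyes.cut_out("straightedge",p)[0]
print(fit(p,m["mask"],SHAPE["straightedge"],(549,225,-3.07,12)))
i=cv2.imread("pics/t1.png")[100:290,70:470]; cv2.imwrite("pics/t1c.png",cv2.resize(i,None,fx=2,fy=2,interpolation=cv2.INTER_CUBIC))
E
```

```text
t: 6.8
eef_pos: [548.8, 222.3, 27.1]
tcp_rot: [3.141, 0.002, 0.067]
ft_force: [-0.3, -0.7, -3.3]
opening: 0.229
grip_force: 30.0
pose [548.8 222.3  27.1] [3.141e+00 1.900e-03 6.690e-02] turn units -0.013 shift old yaw [ 0.014 -0.045 -0.039] new yaw [ 0.014 -0.045 -0.039]
(array([548.43112402, 224.09936207,  -3.07357515]), np.float64(1.2594427244582045))
```

View pics/t1c.png

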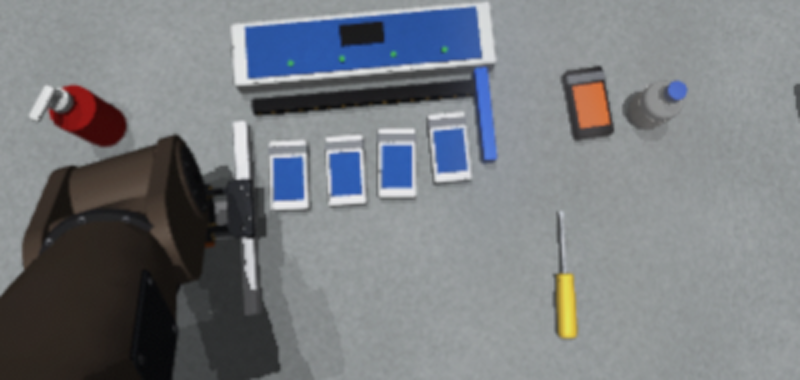

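```bash
python3 -m inch '[[[0,0.2,0],0,1],[[0,0.2,0],0,1],[[0,0.15,0],0,1],[[0,0.15,0],0,1],[[0,0.15,0],0,1],[[0,0.15,0],0,1],[[0,0.15,0],0,1],[[0,0.15,0],0,1],[[0,0.15,0],0,1],[[0,0.15,0],0,1]]'
cat >> h.py <<'E'
DOCK=(730.5,-150.5,.068)
def td(q):
    c,s=np.cos(DOCK[2]),np.sin(DOCK[2]);a,b=q[0]-DOCK[0],q[1]-DOCK[1];return np.round([c*a+s*b,-s*a+c*b],1)
def packs(cam="top",n=None):
    p=eyes.read_camera(cam)
    if n: save(p,n)
    for x in eyes.cut_out("pack1",p):
        if x["mask"].sum()>900 or x["score"]<.3: continue
        a=at_z(p,x["centre"],20);q,e=fit(p,x["mask"],SHAPE["pack1"],(a[0],a[1],DOCK[2]))
        print("pack",round(x["score"],2),x["mask"].sum(),td(q),"dyaw",round(q[2]-DOCK[2],3),"err",round(e,2))
    s=env.state();print("tcp dock",td(s["eef_pos"]),"z",s["eef_pos"][2],"rot",np.round(s["tcp_rot"],3),"F",s["ft_force"],"M",s["moment"],"t",s["t"])
    return p
E
python3 -c "
from h import *
packs('top')"
```

```text
t: 8.15
eef_pos: [556.0, 127.2, 28.6]
tcp_rot: [3.142, -0.0, 0.068]
ft_force: [-0.4, 3.8, -0.9]
opening: 0.229
grip_force: 30.0
pack 0.97 693 [-100.4  145. ] dyaw -0.013 err 0.06
pack 0.93 681 [-96.7  92.2] dyaw 0.011 err 0.08
pack 0.9 666 [-83.6  39.9] dyaw 0.002 err 0.08
pack 0.9 565 [-101.   195.7] dyaw 0.054 err 0.25
tcp dock [-155.3  288.4] z 28.503278834155868 rot [3.141 0.    0.067] F [ 0.03615778 -0.67540916 -2.49779745] M [0.12896187 0.06595185 0.02270805] t 8.25
```

```bash
python3 -m inch '[[[0,0.05,0],0,1],[[0,0.05,0],0,1],[[0,0.04,0],0,1],[[0,0.03,0],0,1],[[0,0.03,0],0,1],[[0,0.02,0],0,1],[[0,0.01,0],0,1],[[0,0,0],0,1],[[0,0,0],0,1],[[0,0,0],0,1]]'
python3 -c "
from h import *
packs('top')"
```

```text
t: 9.5
eef_pos: [556.9, 113.9, 28.6]
tcp_rot: [3.141, -0.0, 0.068]
ft_force: [-1.0, 1.5, -3.9]
opening: 0.232
grip_force: 30.0
pack 0.96 590 [-101.6  182.2] dyaw 0.061 err 0.22
pack 0.83 680 [-96.8  78.9] dyaw 0.0 err 0.05
pack 0.76 640 [-83.6  26.4] dyaw -0.006 err 0.13
pack 0.63 655 [-102.1  131.1] dyaw -0.008 err 0.07
tcp dock [-155.2  275.6] z 28.61865663494252 rot [ 3.141 -0.     0.068] F [ 0.24968156  1.52294651 -4.58114265] M [0.37743136 0.08788408 0.1524028 ] t 9.6
```

```bash
python3 -m inch '[[[0,0.02,0],0,1],[[0,0.02,0],0,1],[[0,0.01,0],0,1],[[0,0,0],0,1],[[0,0,0],0,1],[[0,0,0],0,1],[[0,0,0],0,1],[[0,0,0],0,1],[[0,0,0],0,1],[[0,0,0],0,1]]'
python3 -c "
from h import *
packs('top')"
```

```text
t: 10.85
eef_pos: [556.7, 112.8, 28.8]
tcp_rot: [-3.14, 0.0, 0.068]
ft_force: [-1.8, 18.2, 0.0]
opening: 0.231
grip_force: 30.0
pack 0.88 648 [-83.4  25.7] dyaw -0.009 err 0.12
pack 0.83 716 [-101.   129.7] dyaw -0.008 err 0.05
pack 0.67 562 [-101.5  181.9] dyaw 0.042 err 0.25
pack 0.56 667 [-96.9  78.3] dyaw 0.003 err 0.06
tcp dock [-155.5  274.5] z 28.791608873504746 rot [-3.14   0.     0.068] F [-2.70690124 17.77937476 -1.03633526] M [3.52602418 0.53693978 0.34478706] t 10.95
```

```bash
python3 -m inch '[[[0,-0.2,0],0,1],[[0,-0.2,0],0,1],[[-0.2,0,-0.4],0,1],[[-0.3,0,-0.5],0,1],[[-0.195,0.545,0],0,1],[[-0.195,0.545,0],0,1],[[-0.195,0.545,0],0,1],[[-0.195,0.545,0],0,1],[[-0.195,0.545,0],0,1],[[0,0,0],-1,1]]' && python3 -m inch '[[[0,0,0],-1,1],[[0,0,0],-1,1],[[0,0,0],-1,1],[[0,0,0],-1,1],[[0,0,0],-1,1],[[0,0,0],-1,1],[[0,0,0],-1,1],[[0,0,0],-1,1],[[0,0,0],-1,1],[[0,0,0],-1,1]]'
python3 -c "
from h import *
packs('top')"
```

```text
t: 12.2
eef_pos: [477.9, -35.8, 82.7]
tcp_rot: [3.141, 0.0, 0.154]
ft_force: [-0.4, -0.1, -1.8]
opening: 0.23
grip_force: 30.0
t: 13.45
eef_pos: [478.4, -34.0, 82.7]
tcp_rot: [3.141, 0.0, 1.031]
ft_force: [0.8, 0.2, -2.9]
opening: 0.233
grip_force: 30.0
pack 0.97 676 [-83.2  25.4] dyaw 0.005 err 0.07
pack 0.66 627 [-96.2  77.9] dyaw -0.002 err 0.13
pack 0.63 657 [-99.8 130.5] dyaw -0.063 err 0.14
pack 0.62 424 [-89.5 181.9] dyaw 0.062 err 0.66
tcp dock [-243.7  133.3] z 82.67117256381887 rot [3.141 0.    1.029] F [ 0.25273043  0.18108037 -2.30376223] M [ 0.07187006  0.02315343 -0.05700829] t 13.55
```

```bash
python3 -m inch '[[[0,0,0],-1,1],[[0,0,0],-1,1],[[0,0,0],-1,1],[[0,0,0],-1,1],[[0,0,0],-1,1],[[0,0,0],-1,1],[[0,0,0],-1,1],[[0,0,0.4],0,1],[[0,0,0.4],0,1],[[0,0,0.07],0,1]]'
python3 - <<'E'
from h import *
x,y=dw(-244,135,DOCK); plan(x,y,29,1.6388)
p=packs('top','t2.png')
m=eyes.cut_out("straightedge",p)[0];print(m["mask"].sum())
a=proj(p,[[*dw(-175,5,DOCK),43],[*dw(-175,265,DOCK),43],[*dw(-109,0,DOCK),34]]);print(a)
i=p["pixels"][...,::-1].copy()
for u in a: cv2.circle(i,tuple(int(v) for v in np.round(u)),1,(0,255,0),-1)
cv2.imwrite("pics/t2c.png",cv2.resize(i[120:260,150:400],None,fx=3,fy=3,interpolation=cv2.INTER_CUBIC))
E
```

```text
t: 14.8
eef_pos: [477.7, -34.0, 29.4]
tcp_rot: [-3.139, -0.0, 1.637]
ft_force: [0.6, -0.4, -3.0]
opening: 0.229
grip_force: 30.0
pose [477.7 -34.   29.4] [-3.1394e+00 -4.0000e-04  1.6369e+00] turn units -0.022 shift old yaw [0.027 0.004 0.007] new yaw [0.027 0.005 0.007]
pack 0.96 635 [-101.   182.1] dyaw -0.006 err 0.12
pack 0.81 668 [-83.8  25.6] dyaw -0.011 err 0.08
pack 0.76 571 [-89.9 130.1] dyaw -0.002 err 0.23
pack 0.65 674 [-94.3  78.2] dyaw -0.005 err 0.06
tcp dock [-243.7  133.2] z 30.40174879519151 rot [-3.141 -0.     1.638] F [ 0.87307334  0.22427574 -2.69082636] M [-0.06364372  0.01162405  0.0069062 ] t 14.9
400
[[312.66045976 204.32928589]
 [215.04632245 212.95604837]
 [311.50060915 180.29486093]]
```

View pics/t2c.png

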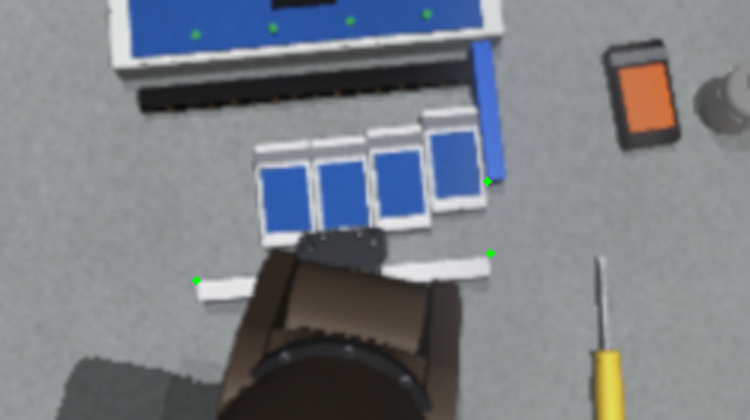

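```bash
python3 -m inch '[[[0.03,0.2,0],0,1],[[0,0.15,0],0,1],[[0,0.1,0],0,1],[[0,0.1,0],0,1],[[0,0.1,0],0,1],[[0,0.1,0],0,1],[[0,0.1,0],0,1],[[0,0.08,0],0,1],[[0,0.05,0],0,1],[[0,0,0],0,1]]'
python3 - <<'E'
from h import *
packs('top','t3.png')
E
```

```text
t: 16.2
eef_pos: [536.9, -28.3, 30.2]
tcp_rot: [-3.141, -0.0, 1.638]
ft_force: [-3.1, 0.2, -4.1]
opening: 0.228
grip_force: 30.0
pack 0.94 611 [-68.2  25.1] dyaw -0.005 err 0.18
pack 0.69 353 [-45.  182.9] dyaw 0.04 err 1.0
pack 0.67 328 [-40.  128.6] dyaw -0.081 err 1.11
pack 0.64 515 [-58.2  77.3] dyaw -0.035 err 0.36
tcp dock [-184.9  134.9] z 30.27147591536195 rot [3.142 0.    1.638] F [-2.45410301  0.74466357 -3.60393464] M [ 0.15832389  0.4672464  -0.10217124] t 16.3
```

```bash
python3 -m inch '[[[0,0.05,0],0,1],[[0,0.04,0],0,1],[[0,0.04,0],0,1],[[0,0.03,0],0,1],[[0,0.03,0],0,1],[[0,0.03,0],0,1],[[0,0.03,0],0,1],[[0,0,0],0,1],[[0,0,0],0,1],[[0,0,0],0,1]]'
python3 - <<'E'
from h import *
packs('scene','s3.png')
E
```

```text
t: 17.55
eef_pos: [551.1, -27.5, 30.4]
tcp_rot: [-3.14, -0.0, 1.639]
ft_force: [-7.7, -1.1, -0.6]
opening: 0.232
grip_force: 30.0
pack 0.87 324 [-75.5 138.9] dyaw -0.216 err 0.56
pack 0.76 361 [-70.1 193.4] dyaw -0.084 err 0.4
pack 0.62 402 [-72.   85.2] dyaw -0.13 err 0.32
tcp dock [-170.6  134.9] z 30.398189274653546 rot [-3.14  -0.     1.639] F [-7.82035756 -0.10082845 -1.13364212] M [-0.15690478  1.22565755 -0.02226709] t 17.65
```

```bash
python3 -m inch '[[[0,0.02,0],0,1],[[0,0.02,0],0,1],[[0,0.02,0],0,1],[[0,0.02,0],0,1],[[0,0,0],0,1],[[0,0,0],0,1],[[0,0,0],0,1],[[0,0,0],0,1],[[0,0,0],0,1],[[0,0,0],0,1]]'
python3 - <<'E'
from h import *
p=packs('top','t4.png')
cv2.imwrite("pics/t4c.png",cv2.resize(p["pixels"][120:240,170:350,::-1],None,fx=4,fy=4,interpolation=cv2.INTER_CUBIC))
E
```

```text
t: 18.9
eef_pos: [555.8, -27.1, 30.4]
tcp_rot: [-3.14, -0.0, 1.639]
ft_force: [-7.3, -0.3, -0.5]
opening: 0.229
grip_force: 30.0
pack 0.82 534 [-44.4  23.8] dyaw -0.048 err 0.34
pack 0.61 287 [-31.5 181.2] dyaw 0.071 err 1.42
pack 0.59 301 [-19.1 130.2] dyaw 0.08 err 1.29
tcp dock [-165.9  135. ] z 30.411442775307233 rot [-3.14  -0.     1.639] F [-7.545158    0.08175202 -1.20271774] M [-0.15646268  1.27114918 -0.02975599] t 19.0
```

View pics/t4c.png

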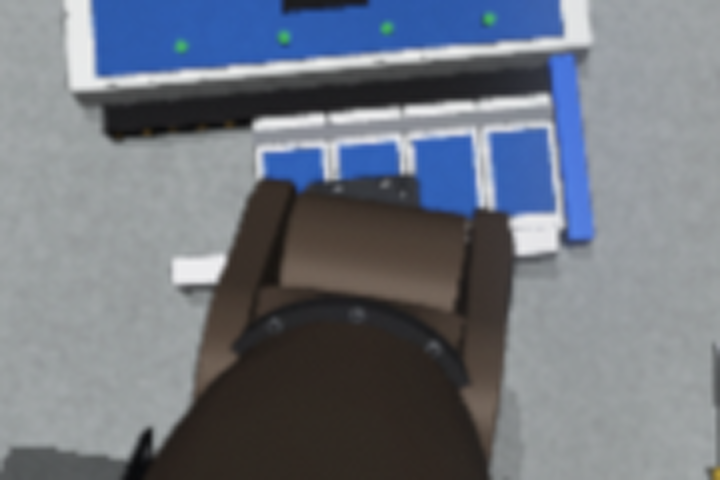

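```bash
python3 -m inch '[[[0,0.015,0],0,1],[[0,0.015,0],0,1],[[0,0.01,0],0,1],[[0,0,0],0,1],[[0,0,0],0,1],[[0,0,0],0,1],[[0,0,0],0,1],[[0,0,0],0,1],[[0,0,0],0,1],[[0,0,0],0,1]]'; python3 -c "
from h import *
s=env.state();print(td(s['eef_pos']),s['ft_force'],s['moment'])"
```

```text
t: 20.25
eef_pos: [558.1, -27.0, 30.4]
tcp_rot: [-3.14, -0.0, 1.639]
ft_force: [-8.8, -0.3, 0.6]
opening: 0.231
grip_force: 30.0
[-163.6  135. ] [-8.83466189 -0.28265037  0.63680919] [-0.17409268  1.40671491 -0.04996572]
```

```bash
python3 -m inch '[[[0,0.01,0],0,1],[[0,0.01,0],0,1],[[0,0,0],0,1],[[0,0,0],0,1],[[0,0,0],0,1],[[0,0,0],0,1],[[0,0,0],0,1],[[0,0,0],0,1],[[0,0,0],0,1],[[0,0,0],0,1]]'
```

```text
t: 21.5
eef_pos: [559.2, -26.9, 30.4]
tcp_rot: [-3.139, -0.0, 1.639]
ft_force: [-7.3, -0.8, 0.7]
opening: 0.226
grip_force: 30.0
```

Still sliding (force flat at 7–9 N); go on in small steps.

```bash
python3 -m inch '[[[0,0.01,0],0,1],[[0,0.01,0],0,1],[[0,0.005,0],0,1],[[0,0,0],0,1],[[0,0,0],0,1],[[0,0,0],0,1],[[0,0,0],0,1],[[0,0,0],0,1],[[0,0,0],0,1],[[0,0,0],0,1]]'
```

```text
t: 22.75
eef_pos: [559.2, -26.9, 30.5]
tcp_rot: [-3.136, -0.0, 1.639]
ft_force: [-16.5, -3.4, 6.8]
opening: 0.229
grip_force: 30.0
```

```bash
python3 -m inch '[[[0,0.005,0],0,1],[[0,0.005,0],0,1],[[0,0,0],0,1],[[0,0,0],0,1],[[0,0,0],0,1],[[0,0,0],0,1],[[0,0,0],0,1],[[0,0,0],0,1],[[0,0,0],0,1],[[0,0,0],0,1]]'
python3 - <<'E'
from h import *
p=packs('scene','s5.png')
print([ (x["score"],x["centre"]) for x in eyes.cut_out("contact_strip",p)[:1]])
cv2.imwrite("pics/s5c.png",cv2.resize(p["pixels"][130:290,180:380,::-1],None,fx=3.5,fy=3.5,interpolation=cv2.INTER_CUBIC))
E
```

```text
t: 24.0
eef_pos: [559.3, -26.9, 30.4]
tcp_rot: [-3.135, -0.001, 1.639]
ft_force: [-19.2, -3.7, 7.8]
opening: 0.228
grip_force: 30.0
pack 0.8 343 [-66.4 141. ] dyaw -0.15 err 0.5
pack 0.77 302 [-68.7  39.1] dyaw -0.343 err 0.76
pack 0.74 299 [-62.2 192.1] dyaw -0.23 err 0.65
pack 0.65 352 [-65.4  89.5] dyaw -0.117 err 0.54
tcp dock [-162.4  135. ] z 30.421709013251107 rot [-3.135e+00 -1.000e-03  1.639e+00] F [-17.23803896  -4.68206246   8.50667479] M [-0.67051444  2.96560995  0.04854152] t 24.1
[(0.75, [224.9, 243.9])]
```

View pics/s5c.png

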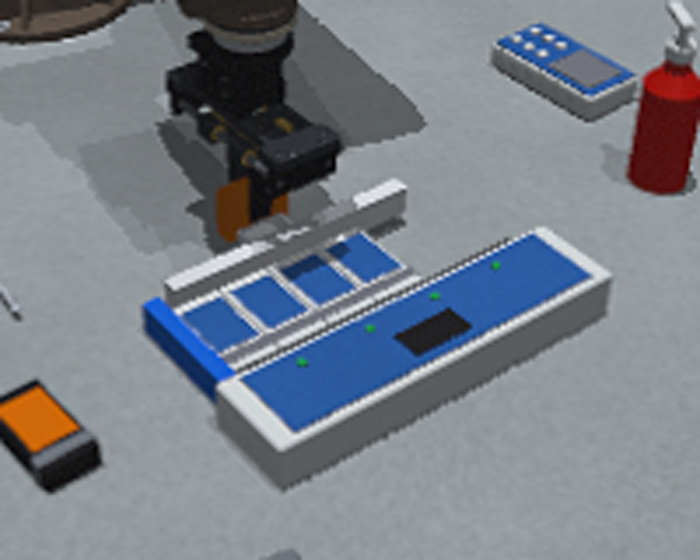

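```bash
python3 -m inch '[[[0,-0.05,0],0,1],[[0,-0.1,0],0,1],[[0,-0.2,0],0,1],[[0,-0.3,-0.2],0,1],[[0,-0.3,-0.4],0,1],[[0,-0.3,-0.3],0,1],[[0,-0.2,0],0,1],[[0,0,0],0,1],[[0,0,0],0,1],[[0,0,0],0,1]]'
python3 - <<'E'
from h import *
p=packs('top','t6.png')
dd=eyes.cut_out("dock",p)[0]["mask"];f=lambda g:np.abs(render(p,SHAPE["dockf"]+[B(-g,20-g,1,311,2,24)],DOCK)-dd).sum()
print([(g,round(f(g))) for g in (-1,0,1,2,3,5,8,12)])
cv2.imwrite("pics/t6c.png",cv2.resize(p["pixels"][110:230,170:350,::-1],None,fx=4,fy=4,interpolation=cv2.INTER_CUBIC))
E
```

```text
t: 25.4
eef_pos: [475.8, -32.6, 83.9]
tcp_rot: [-3.141, -0.0, 1.639]
ft_force: [-0.6, 0.6, -2.8]
opening: 0.233
grip_force: 30.0
pack 0.97 673 [-47.1  25.2] dyaw -0.026 err 0.07
pack 0.89 660 [-46.8 129.8] dyaw -0.016 err 0.06
pack 0.63 663 [-46.4 182.3] dyaw 0.013 err 0.06
pack 0.59 676 [-47.   78.8] dyaw -0.016 err 0.06
tcp dock [-246.2  135. ] z 84.0282461227722 rot [-3.141 -0.     1.639] F [-0.58325226  0.65328107 -2.3828409 ] M [-0.00864668  0.0628125   0.04694962] t 25.5
[(-1, 281), (0, 309), (1, 345), (2, 383), (3, 421), (5, 499), (8, 674), (12, 983)]
```

View pics/t6c.png

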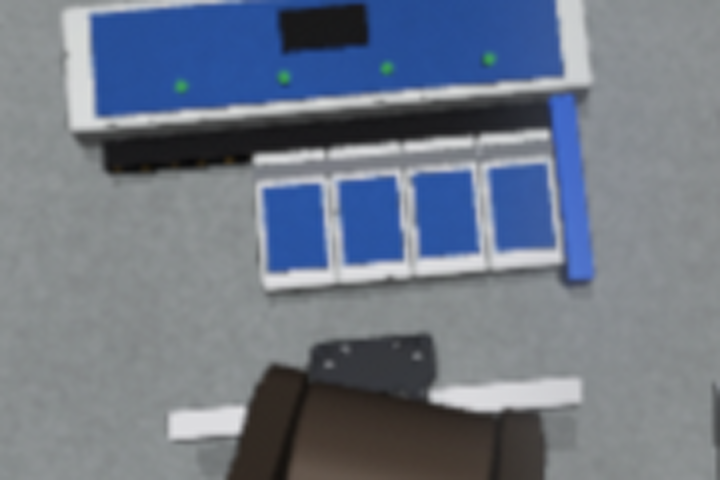

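```bash
python3 -m inch '[[[0,0,0.3],0,1],[[0,0,0.3],0,1],[[0,0,0.2],0,1],[[0,0,0.1],0,1],[[0,0,0.07],0,1],[[0,0,0.05],0,1],[[0,0,0.03],0,1],[[0,0,0.02],0,1],[[0,0,0.01],0,1],[[0,0,0],0,1]]'
```

```text
t: 26.8
eef_pos: [475.5, -32.6, 19.7]
tcp_rot: [3.142, 0.0, 1.638]
ft_force: [0.8, -0.0, -3.2]
opening: 0.23
grip_force: 30.0
```

```bash
python3 -m inch '[[[0,0,0.015],0,1],[[0,0,0.015],0,1],[[0,0,0.01],0,1],[[0,0,0],0,1],[[0,0,0],0,1],[[0,0,0],0,1],[[0,0,0],0,1],[[0,0,0],0,1],[[0,0,0],0,1],[[0,0,0],0,1]]'
```

```text
t: 28.05
eef_pos: [475.4, -32.6, 17.4]
tcp_rot: [3.142, 0.0, 1.638]
ft_force: [-2.3, 0.4, 5.8]
opening: 0.226
grip_force: 30.0
```

```bash
python3 -m inch '[[[0,0,0],0,0.3],[[0,0,0],0,0.1],[[0,0,0],0,0.1],[[0,0,0],0,0.1],[[0,0,-0.1],0,0.1],[[0,0,-0.3],0,0.1],[[0,0,-0.5],0,0.1],[[0,0,-0.8],0,0.1],[[0,0,-0.8],0,0.1],[[0,0,-0.5],0,0.1]]' && python3 -m inch '[[[0,-0.5,-0.5],0,0.1],[[0,-0.5,-0.5],0,0.1],[[0,-0.5,-0.5],0,0.1],[[0,0,0],0,0.1],[[0,0,0],0,0.1],[[0,0,0],0,0.1],[[0,0,0],0,0.1],[[0,0,0],0,0.1],[[0,0,0],0,0.1],[[0,0,0],0,0.1]]'
python3 - <<'E'
from h import *
p=packs('top','t7.png')
for x in eyes.cut_out("straightedge",p)[:1]: q=fit(p,x["mask"],SHAPE["straightedge"],(475,-33,-1.5));print(td(q[0]),q)
p=packs('scene','s7.png')
for x in eyes.cut_out("straightedge",p)[:1]: q=fit(p,x["mask"],SHAPE["straightedge"],(475,-33,-1.5));print(td(q[0]),q)
cv2.imwrite("pics/s7c.png",cv2.resize(p["pixels"][130:290,130:400,::-1],None,fx=2.9,fy=2.9,interpolation=cv2.INTER_CUBIC))
E
```

```text
t: 29.3
eef_pos: [475.6, -32.6, 199.9]
tcp_rot: [3.139, 0.001, 1.639]
ft_force: [-0.9, -0.2, -0.0]
opening: 0.446
grip_force: 0.0
t: 30.55
eef_pos: [385.7, -38.7, 287.2]
tcp_rot: [-3.142, 0.0, 1.639]
ft_force: [-1.0, 0.3, -0.4]
opening: 0.453
grip_force: 0.0
pack 0.95 671 [-47.1 130.5] dyaw 0.008 err 0.05
pack 0.86 619 [-47.3  26.5] dyaw 0.009 err 0.16
pack 0.74 684 [-46.6 183. ] dyaw -0.001 err 0.05
pack 0.69 659 [-47.   78.1] dyaw -0.005 err 0.07
tcp dock [-336.4  135. ] z 287.24393829230456 rot [3.141 0.    1.638] F [-0.1178392   0.06863742  0.50028612] M [ 0.02643126 -0.07525312 -0.01180969] t 30.65
[-247.8  138. ] (array([473.92006494, -29.61570015,  -1.50712891]), np.float64(0.32993729471484023))
pack 0.91 345 [-63.7 143. ] dyaw -0.068 err 0.52
pack 0.89 308 [-69.4  42.1] dyaw -0.136 err 0.8
pack 0.88 343 [-60.4  83.7] dyaw -0.086 err 0.59
pack 0.84 318 [-65.1 191.9] dyaw -0.194 err 0.57
tcp dock [-336.5  135. ] z 287.2429467728968 rot [3.142 0.    1.638] F [-0.01851544  0.50534551  0.22629279] M [-0.03482588 -0.11855162 -0.0042921 ] t 30.8
[-249.3  138.4] (array([472.41027201, -29.40034494,  -1.49464954]), np.float64(0.1552369199428023))
```

View pics/s7c.png

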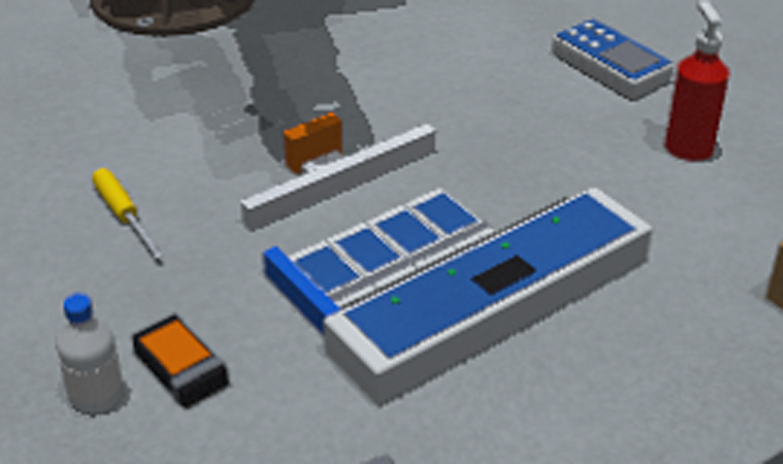

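```bash
python3 -c "
from cell import env
print(env.job_done())"
```

```text
the job is handed in; nothing more can be done
None
```

I handed the job in at about 31 s; no verdict came back, so what follows is from force readings and camera fits. The row is tight against the fence and home in the dock (pack centres x ≈ -47 mm, y ≈ 26 to 183 mm), pressed at 16–19 N for over a second, and the straightedge is flat on the bench, its face about 80 mm behind the packs.

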